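# Lay out the soil-sample tray for two trial pots

## Task

Lay out the grey six-bay tray for the two trial pots that stand at the ends of its back row: stand the box-shaped logger between the two pots, the lidded soil jar in the bay directly in front of the round pot, and the small bottle in the bay directly in front of the square pot, each upright in the middle of its bay; then set the metal moisture tin centrally on top of the jar. In front means on the robot's side; never tip over the jar or the bottle, and leave the aerosol can and the beaker where they are.

Things in the scene. Friction and masses are not known exactly. Their poses are not given: they have to be found in the camera images.
- tray: Fixed grey tray, 206 (its x) by 321 mm (its y), six open bays, 2 rows of 3, parted by ribs 4 mm thick. Floor 4 mm thick; ribs and rim 10 mm above the bench. Origin: centre of its underside (z = 0). x points to the back row, away from the robot, within 0.2 rad; y to the robot's left. Bay centres: x = -50 (front row) and +50 mm (back), y = -105, 0, +105 mm. It may stand left or right.
- roundpot: Round terracotta flower pot, open, 70 mm across the rim, 65 mm high; fixed, at the centre of one end bay of the tray's back row (which end varies). Origin: centre of its underside, z = 4 mm. Axes parallel to the tray's: the centre of the bay directly in front of it is at x = -100 mm, y = 0 in this frame.
- squarepot: Square black plastic plant pot, open, 67 mm square at the rim, 65 mm high; fixed, at the centre of the other end bay of the tray's back row. Origin: centre of its underside, z = 4 mm. Axes parallel to the tray's: the centre of the bay directly in front of it is at x = -100 mm, y = 0 in this frame.
- jar_mid (a point): Loose wide round amber glass jar with a flat white lid of the same diameter: 58 mm across, 70 mm high, about 220 g; upright on a brown card mat 4 mm thick. Point: its centre, 35 mm above its underside; z is up the jar.
- bottle_mid (a point): Loose small round white plastic bottle with a black cap: body 48 mm across and straight up to 58 mm, then a shoulder and a cap 34 mm across; 86 mm high overall, about 130 g; upright on the mat. Point: its centre, 43 mm above its underside (grip it here, on the body); z is up.
- logger_mid (a point): Loose white box-shaped data logger, dark window on top and on one side: 44 x 44 mm, 70 mm high, about 150 g; upright on the mat, turned by up to 0.4 rad. Point: its centre, 35 mm above its underside; x and y square to its side faces, z up. It may face any way at the end.
- tin_mid (a point): Loose low round aluminium tin: 46 mm across the lid (upper 12 mm), 44 mm below, 40 mm high, about 60 g; upright on the mat. Point: its centre, 20 mm above its underside; z up. Grip it about 6 mm above the centre, so that the fingertips stay clear of the wider jar lid when it is set down. On the jar, its centre is 55 mm above the jar's.
- can: Bystander: blue aerosol can with a white top, 52 mm across, 135 mm high, standing loose on the bench beyond the tray and mat. Origin: centre of its underside. Must not be moved more than 25 mm.
- beaker: Bystander: small white open porcelain beaker, 56 mm across, 60 mm high, standing loose on the bench beyond the tray and mat. Origin: centre of its underside. Must not be moved more than 25 mm.

How it is judged (in metres and radians):
At the end, for the whole second after the job is handed in: Jar, bottle and logger stand on the tray floor within 15 mm (along each tray axis) of the middle of their bays: in front of the round pot, in front of the square pot, between the pots; tin on the jar's lid within 12 mm of its centre; all upright within 0.1 rad, released and at rest (x of jar_mid in the frame of roundpot between -0.115 and -0.085 m and y of jar_mid in the frame of roundpot between -0.015 and 0.015 m and x of bottle_mid in the frame of squarepot between -0.115 and -0.085 m and y of bottle_mid in the frame of squarepot between -0.015 and 0.015 m and x of logger_mid in the frame of tray between 0.035 and 0.065 m and y of logger_mid in the frame of tray between -0.015 and 0.015 m and height (world z) of jar_mid between 0.034 and 0.044 m and height (world z) of bottle_mid between 0.042 and 0.052 m and height (world z) of logger_mid between 0.034 and 0.044 m and horizontal distance between tin_mid and jar_mid below 0.012 m and z of tin_mid in the frame of jar_mid between 0.05 and 0.06 m and angle between each of jar_mid, bottle_mid, logger_mid, tin_mid's own z axis and vertical below 0.1 rad and linear speed of each of jar, bottle, logger, tin below 0.02 m/s and angular speed of each of jar, bottle, logger, tin below 0.2 rad/s); the robot touches nothing.
It fails at once if the aerosol can or the beaker is pushed more than 25 mm or knocked over (distance of any of can, beaker from where it was at the start of the episode above 0.025 m or angle between any of can, beaker's own z axis and vertical above 0.5 rad).
It fails at once if the jar or the bottle is tipped more than about 45 degrees (angle between any of jar_mid, bottle_mid's own z axis and vertical above 0.8 rad).
It also fails if it takes over 128 s, if anything falls off the work surface, if the arm or the gripper's body presses on something with over 40 N, if the wrist force passes 120 N, or if a joint passes its speed limit or range.

## Robot

A 7-joint arm with a two-finger parallel gripper is mounted at the origin on the work surface. World frame = base frame: x ahead of the robot, y to its left, z up, the work surface at z = 0. Lengths are in m, angles in degrees, forces in N, time in s.
With the tool pointing down it reaches from about 0.425 to 0.875 m from the base axis. Payload 4.7 kg.
Tool frame: the origin (TCP) lies at the very end of the fingers, on their centre line; the grasp point (between the pads) lies 19 mm behind it; z points along the fingers, y is the line along which they close (so a half turn about z gives the same grasp; the last joint's range is limited). The gripper opens to 87 mm and grips with 3 to 60 N. Pads are 19 mm wide; open, the fingers measure 117 mm over their backs; the gripper's body (75 mm by 190 mm) begins 51 mm behind the grasp point.
Start: joints at [71.282, 18.392, -4.016, 83.108, 1.295, 78.541, -3.26], TCP at [0.217, -0.613, 0.223] pointing down, gripper open.
Joint ranges: [-163.93, 163.93], [-17.29, 119.83], [-79.2, 71.16], [3.27, 140.29], [-89.18, 269.18], [5.43, 117.66], [-154.24, 154.24]. Speed limits (degrees/s): [147.25, 147.25, 180, 180, 180, 180, 180].

## Interface

Orientations are given as [roll, pitch, yaw] about the fixed x, y, z axes, in that order (R = Rz(yaw) Ry(pitch) Rx(roll)).
In Python, from cell import telemetry, cams, env gives the robot as it stands.
- The arm moves only by the tool arm_command, never from a script. Its argument "series" is text: rows parted by semicolons, each of 5 numbers parted by spaces: the shift along the tool's x, y, z in mm, then the turn about the tool's z in rad, then the closure in counts, from 0 (fully open) to 255 (shut). A call has 1 to 20 rows; each row shifts and turns the commanded pose from where the row before left it, along the tool's axes as they then stand; what a row does not reach is not made up. A row lasts 1/12 s, in which the tool goes at most 41.7 mm and 7.16 degrees, less where a joint would pass 70% of its speed; a pose out of reach is approached as far as the arm can. A call is refused whole if a number of a shift passes 41.7 or a number of a turn 0.125, either way. A call with a gripper value outside its range is refused whole. The fingers move at their own pace and stop on an object; "squeeze" is the grip in N (left out, the last holds). Time passes only in rows, so rows that do not move let the fingers close. It gives the time, the measured TCP pose, the force, the opening and the grip force at its end, in the units of the state.
- telemetry.get_obs(): the state, without advancing time (a new reading comes with each control period).
- cams.read_camera(name): name is "scene" or "side" or "wrist"; returns the picture (420x560x3 uint8, blue, green, red); there is no depth.
- cams.calibration(name): a dict with "K" (3x3 intrinsics, pixels), "origin" and "rotation" of the camera in the world; the wrist camera has in their place "hand_eye" (4x4, takes a point from camera to tool coordinates, whose origin is the TCP and whose axes are the flange's). Camera axes: x right, y down, z forward; pixel columns grow to the right and rows downward; lengths in m; the calibration is good to about 2 mm. A picture is of the moment at which its call begins: read the wrist's pose just before it. calibration takes no time and is no camera call.
- env.sign_off(): hands the job in; it is judged then, once.
The state is a dict: "time_s": time; "qpos": joint angles; "joint_velocities": joint speeds; "effort": joint torques, N m; "tool_pos": TCP position; "tool_rot": TCP orientation; "force": force on the tool from outside, world axes, zero at the start; "wrist_torque": the same for the moment, N m; "grip_width": finger opening in m; "grasp_force": force on a finger pad.
Only numpy, scipy, OpenCV 4.12 (cv2) and the standard library are available. Lean on these libraries where they do the work, as an engineer would, in place of code of your own. Each camera call takes 0.05 s, during which the arm holds its last target. There are 200 camera calls.

## Working session

There is one attempt and no reset: what is moved stays moved. The work goes in short steps, Python scripts to look and compute and a tool call to move; the robot and the scene stay as the last step left them, time stands still between calls to the robot, and variables do not carry over. Pictures are saved under pics/ and viewed, at most 14 in all, crops included, and the job is handed in when it is done.

Besides the shell and the picture viewer there is one more tool, called after "Emit:" by a JSON object that holds its "name" and its "arguments", one argument or row to a line. arm_command: Moves the arm, as the interface text tells. Its arguments: {"type":"object","properties":{"series":{"type":"string"},"squeeze":{"type":"number"}},"required":["series"]}

```bash
mkdir -p pics; python3 - <<'E'
from cell import telemetry,cams,env
import cv2,numpy as np
o=telemetry.get_obs();print({k:np.round(v,3).tolist() for k,v in o.items()})
for n in("scene","side","wrist"):
    im=cams.read_camera(n);cv2.imwrite(f"pics/{n}0.png",im)
    c=cams.calibration(n);print(n,{k:np.round(v,4).tolist() for k,v in c.items() if k in("K","origin","rotation","hand_eye")})
E
```

```text
{'time_s': 0.0, 'qpos': [71.282, 18.439, -4.015, 83.176, 1.297, 78.541, -3.259], 'joint_velocities': [-0.046, 0.008, -0.118, -0.023, -0.016, 0.019, -0.103], 'effort': [0.0, -49.129, -0.404, -31.253, -0.064, 0.044, 0.0], 'tool_pos': [0.217, -0.612, 0.221], 'tool_rot': [-179.889, 0.007, 19.528], 'force': [-0.042, -0.888, 0.6], 'wrist_torque': [0.01, -0.052, -0.01], 'grasp_force': 0.0, 'grip_width': 0.087}
scene {'K': [[391.4594, 0.0, 283.7544], [0.0, 391.4594, 206.4055], [0.0, 0.0, 1.0]], 'origin': [1.1124, -0.5377, 0.7043], 'rotation': [-132.9973, 0.9803, 41.226]}
side {'K': [[404.3512, 0.0, 280.4959], [0.0, 404.3512, 210.6416], [0.0, 0.0, 1.0]], 'origin': [0.4496, 0.7248, 0.7026], 'rotation': [-130.1685, 1.2489, -167.6031]}
wrist {'K': [[350.7386, 0.0, 289.293], [0.0, 350.7386, 216.5301], [0.0, 0.0, 1.0]], 'hand_eye': [[-0.0003, -0.9652, -0.2614, 0.0706], [1.0, -0.0004, 0.0004, -0.0013], [-0.0005, -0.2614, 0.9652, -0.1631], [0.0, 0.0, 0.0, 1.0]]}
```

View pics/scene0.png

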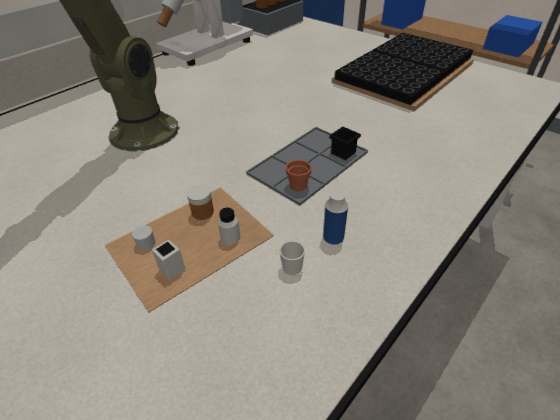

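View pics/side0.png

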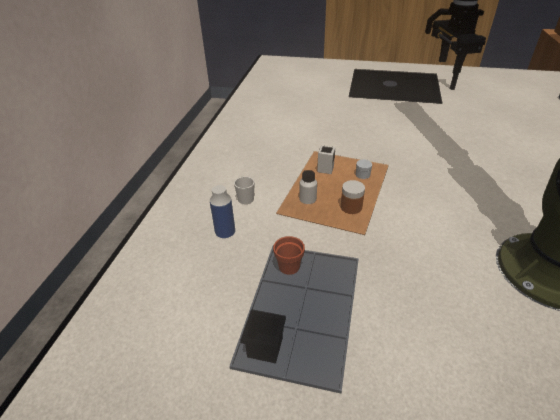

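The scene view shows the tray at about (308,162), the round pot at (298,176) and the square pot at (345,143). On the mat are the tin (144,238), jar (200,203), bottle (229,227) and logger (169,260). The can is at (335,218) and the beaker at (292,258). The side view agrees: the square pot is at the robot's left end of the tray and the round pot at its right end.

```bash
cat > h.py <<'E'
from cell import telemetry,cams,env
import cv2,numpy as np
from scipy.spatial.transform import Rotation as R
def rot(r): return R.from_euler('xyz',r,degrees=True).as_matrix()
def cam(n,obs=None):
    c=cams.calibration(n);K=np.array(c["K"])
    if n!="wrist": return K,np.array(c["origin"]),rot(c["rotation"])
    T=np.eye(4);T[:3,:3]=rot(obs["tool_rot"]);T[:3,3]=obs["tool_pos"];T=T@np.array(c["hand_eye"])
    return K,T[:3,3],T[:3,:3]
def cast(C,uv,z):
    K,o,Rm=C;d=Rm@np.linalg.solve(K,[uv[0],uv[1],1]);return o+d*(z-o[2])/d[2]
def proj(C,p):
    K,o,Rm=C;q=K@(Rm.T@(np.array(p)-o));return q[:2]/q[2]
E
python3 - <<'E'
from h import *
for n,(x0,y0,x1,y1) in dict(scene=(95,120,375,310),side=(200,135,400,390)).items():
    im=cv2.imread(f"pics/{n}0.png")[y0:y1,x0:x1]; s=2.8 if n=="scene" else 2.3
    cv2.imwrite(f"pics/{n}c.png",cv2.resize(im,None,fx=s,fy=s,interpolation=cv2.INTER_CUBIC))
    hsv=cv2.cvtColor(im,cv2.COLOR_BGR2HSV)
S,D=cam("scene"),cam("side")
r=lambda v:np.round(v,3).tolist()
# rough: top centres by eye
for k,(a,b,z) in dict(tin=((143,232),(364,164),.044),jar=((200,194),(353,188),.074),bottle=((227,213),(309,176),.09),logger=((166,248),(327,150),.074),can=((337,198),(220,192),.135),beaker=((292,250),(245,184),.06),round=((299,168),(289,247),.069)).items():
    print(k,r(cast(S,a,z)),r(cast(D,b,z)))
# tray corners by grey-blue mask
for n,C,box in(("scene",S,(240,120,375,205)),("side",D,(230,240,365,390))):
    x0,y0,x1,y1=box;im=cv2.imread(f"pics/{n}0.png")[y0:y1,x0:x1]
    m=(im.max(2)<110).astype(np.uint8)
    m|=((im[...,2]>im[...,0]*1.8)).astype(np.uint8)
    c=max(cv2.findContours(m,0,1)[0],key=cv2.contourArea);h=cv2.convexHull(c)
    ap=cv2.approxPolyDP(h,5,True)[:,0]+[x0,y0];print(n,[(p.tolist(),r(cast(C,p,.01)[:2])) for p in ap])
E
```

```text
tin [0.444, -0.29, 0.044] [0.438, -0.285, 0.044]
jar [0.472, -0.136, 0.074] [0.46, -0.123, 0.074]
bottle [0.586, -0.149, 0.09] [0.576, -0.132, 0.09]
logger [0.552, -0.296, 0.074] [0.548, -0.293, 0.074]
can [0.774, 0.01, 0.135] [0.758, 0.032, 0.135]
beaker [0.753, -0.117, 0.06] [0.744, -0.106, 0.06]
round [0.587, 0.106, 0.069] [0.579, 0.112, 0.069]
scene [([367, 150], [0.641, 0.369]), ([301, 204], [0.641, 0.051]), ([246, 172], [0.434, 0.054]), ([315, 127], [0.437, 0.372]), ([359, 133], [0.569, 0.434])]
side [([277, 240], [0.625, 0.037]), ([300, 240], [0.57, 0.026]), ([357, 259], [0.429, 0.062]), ([339, 389], [0.437, 0.377]), ([230, 368], [0.636, 0.378])]
```

View pics/scenec.png

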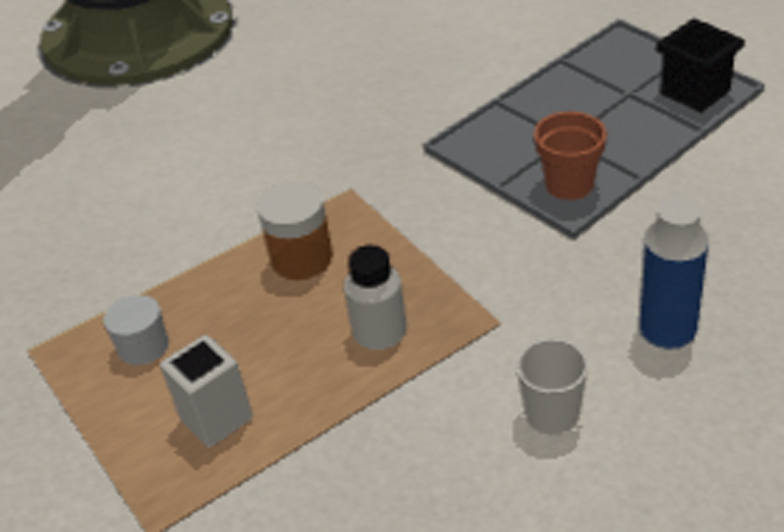

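View pics/sidec.png

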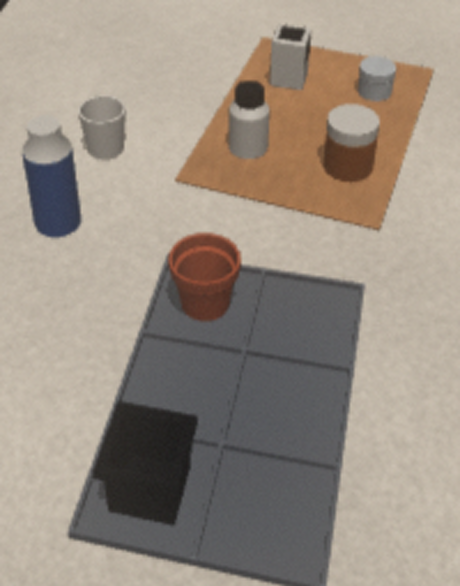

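The crops confirm the layout. In the scene crop the tray corners are at (428,147), (620,22), (762,87) and (573,236). All four loose items stand upright on the mat, and the logger top is turned slightly. The two views put the tray centre near (0.538,0.213) with yaw about -0.01. I'll move over the mat for a wrist view.

Emit:
{"name": "arm_command", "arguments": {
  "series": "0 0 -26 0.114 0;0 0 -26 0.114 0;0 0 -26 0.114 0;15 -18 0 0 0;22 -27 0 0 0;23 -28 0 0 0;23 -28 0 0 0;23 -28 0 0 0;23 -28 0 0 0;23 -28 0 0 0;23 -28 0 0 0;23 -28 0 0 0;23 -28 0 0 0;23 -28 0 0 0;23 -28 0 0 0;23 -28 0 0 0;22 -27 0 0 0;18 -20 0 0 0;8 -12 0 0 0;0 0 0 0 0"
}}

```text
time_s: 1.82
tool_pos: [0.5577, -0.196, 0.3]
tool_rot: [-179.8, -0.0, 0.4]
force: [-0.3, 0.6, 0.5]
grip_width: 0.0868
grasp_force: 0.0
```

```bash
python3 - <<'E'
from h import *
o=telemetry.get_obs();im=cams.read_camera("wrist");cv2.imwrite("pics/w1.png",im)
np.save("w1.npy",o,allow_pickle=True);print(np.round(o["tool_pos"],4),np.round(o["tool_rot"],2),np.abs(o["joint_velocities"]).max())
E
```

```text
[ 0.5577 -0.196   0.3   ] [-1.7984e+02 -2.0000e-02  3.6000e-01] 3.254637316044024
```

View pics/w1.png

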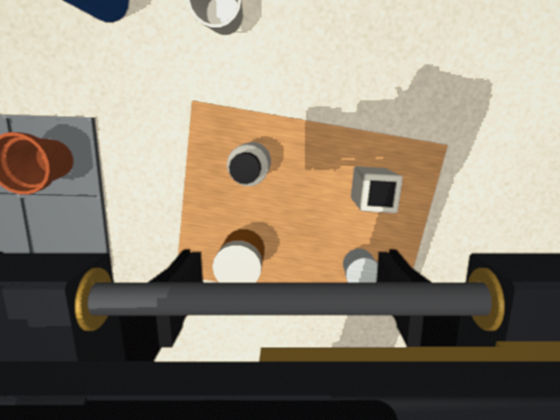

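The wrist view shows the bottle cap at (245,165), the logger top at (381,191) turned slightly, and the jar lid at (238,264). The tin at (361,268) is partly hidden behind the gripper bar. I'll shift back 110 mm for the jar and tin and measure all four.

Emit:
{"name": "arm_command", "arguments": {
  "series": "-20 0 0 0 0;-35 0 0 0 0;-35 0 0 0 0;-20 0 0 0 0;0 0 0 0 0;0 0 0 0 0"
}}

```text
time_s: 2.37
tool_pos: [0.4441, -0.2031, 0.3012]
tool_rot: [179.9, -0.0, -0.3]
force: [0.0, -0.4, 0.2]
grip_width: 0.0871
grasp_force: 0.0
```

```bash
python3 - <<'E'
from h import *
o=telemetry.get_obs();im=cams.read_camera("wrist");cv2.imwrite("pics/w2.png",im);np.save("w2.npy",o,allow_pickle=True)
r=lambda v:np.round(v,4).tolist()
print(r(o["tool_pos"]),r(o["tool_rot"]))
for f in("w1","w2"):
    ob=np.load(f+".npy",allow_pickle=True).item();C=cam("wrist",ob);im=cv2.imread(f"pics/{f}.png");hsv=cv2.cvtColor(im,cv2.COLOR_BGR2HSV)
    for nm,p,z in(("logger",(.55,-.295,.074),.074),("bottle",(.581,-.14,.09),.09),("jar",(.466,-.13,.074),.074),("tin",(.441,-.288,.044),.044)):
        u,v=proj(C,p);x0,y0=max(0,int(u-38)),max(0,int(v-38));cr=im[y0:y0+76,x0:x0+76];hs=hsv[y0:y0+76,x0:x0+76]
        if cr.size==0: continue
        if nm in("logger","bottle"): m=hs[...,2]<70
        else: m=(hs[...,1]<60)&(hs[...,2]>(170 if nm=="jar" else 120))
        m=cv2.morphologyEx(m.astype(np.uint8),cv2.MORPH_OPEN,np.ones((3,3)))
        cs=cv2.findContours(m,0,1)[0]
        if not cs: continue
        c=max(cs,key=cv2.contourArea)+[x0,y0];(cx,cy),rad=cv2.minEnclosingCircle(c)
        q=cv2.minAreaRect(c);s=r(cast(C,(cx,cy),z)[:2])
        g=np.array([cast(C,k,z)[:2] for k in cv2.boxPoints(q)]);e=g[1]-g[0]
        print(f,nm,"exp",r((u,v)),"px",r((cx,cy)),r(rad),"pos",s,"rect",r(cast(C,q[0],z)[:2]),r(np.linalg.norm(g[1]-g[0])),r(np.linalg.norm(g[2]-g[1])),"ang",np.round(np.degrees(np.arctan2(e[1],e[0])),1))
E
```

```text
[0.4441, -0.2031, 0.3012] [179.8891, -0.0469, -0.3387]
w1 logger exp [378.1867, 193.7159] px [381.0, 193.0] 17.0295 pos [0.5508, -0.2981] rect [0.5505, -0.2984] 0.0281 0.0281 ang -1.0
w1 bottle exp [237.9925, 167.1044] px [244.9464, 167.4614] 15.4032 pos [0.5807, -0.1474] rect [0.5806, -0.1474] 0.0315 0.0308 ang -89.6
w1 jar exp [234.6249, 262.0836] px [236.6371, 266.7843] 23.9382 pos [0.46, -0.1322] rect [0.4648, -0.1322] 0.0553 0.0461 ang -89.6
w1 tin exp [361.0541, 271.915] px [361.5, 271.5] 17.9026 pos [0.4416, -0.2885] rect [0.4444, -0.2877] 0.0383 0.0349 ang -89.6
w2 logger exp [376.6735, 85.9562] px [380.0, 85.0] 19.1051 pos [0.5509, -0.2984] rect [0.5509, -0.2984] 0.0281 0.0274 ang -3.1
w2 bottle exp [224.4787, 51.7529] px [232.4307, 54.3267] 18.8548 pos [0.5786, -0.1477] rect [0.5787, -0.1474] 0.0306 0.0337 ang -59.8
w2 jar exp [223.6286, 167.2908] px [225.8918, 172.8591] 26.2439 pos [0.4598, -0.1322] rect [0.4596, -0.1317] 0.0558 0.0559 ang -90.4
w2 tin exp [359.5968, 184.0234] px [361.5, 185.5] 19.3004 pos [0.4392, -0.2904] rect [0.4386, -0.2904] 0.0443 0.0443 ang -90.4
```

View pics/w2.png

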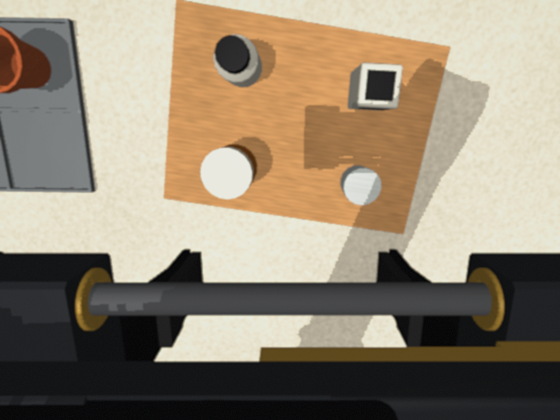

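The measurements agree within a few mm across three views: logger (0.551,-0.298), bottle (0.580,-0.148), jar (0.460,-0.132), tin (0.439,-0.290). The diameters also come out as given. I'll pick up the logger first.

Emit:
{"name": "arm_command", "arguments": {
  "series": "20 18 0 0 0;36 33 0 0 0;35 32 0 0 0;15 14 0 0 0;0 0 20 0 0;0 0 35 0 0;0 0 35 0 0;0 0 35 0 0;0 0 35 0 0;0 0 35 0 0;0 0 35 0 0;0 0 25 0 0;0 0 15 0 0;0 0 8 0 0;0 0 3 0 0;0 0 0 0 0;0 0 0 0 255;0 0 0 0 255;0 0 0 0 255;0 0 0 0 255",
  "squeeze": 20
}}

```text
time_s: 4.08
tool_pos: [0.5427, -0.2897, 0.0207]
tool_rot: [179.9, -0.1, -0.1]
force: [-0.6, -0.0, 0.3]
grip_width: 0.0679
grasp_force: 0.0
```

Emit:
{"name": "arm_command", "arguments": {
  "series": "0 0 0 0 255;0 0 0 0 255;0 0 0 0 255;0 0 0 0 255;0 0 0 0 255;0 0 0 0 255;0 0 -5 0 255;0 0 -10 0 255;0 0 -20 0 255;0 0 -25 0 255;0 0 -25 0 255;0 0 -20 0 255;0 0 -15 0 255;0 0 0 0 255"
}}

```text
time_s: 5.25
tool_pos: [0.5443, -0.289, 0.1436]
tool_rot: [179.9, -0.3, -0.0]
force: [0.3, -0.9, -1.0]
grip_width: 0.0444
grasp_force: 19.5
```

Emit:
{"name": "arm_command", "arguments": {
  "series": "0 -10 -15 0 255;0 -20 -15 0 255;-3 -30 -12 0 255;-3 -30 -12 0 255;-3 -30 -12 0 255;-3 -30 -12 0 255;-3 -30 -12 0 255;-3 -30 -12 0 255;-3 -30 -12 0 255;-3 -30 -12 0 255;-3 -30 -12 0 255;-3 -30 -12 0 255;-3 -30 -12 0 255;-3 -30 -12 0 255;-3 -30 -12 0 255;-3 -30 -12 0 255;-3 -30 0 0 255;0 -20 0 0 255;0 0 0 0 255;0 0 0 0 255"
}}

```text
time_s: 6.92
tool_pos: [0.4964, 0.2124, 0.3363]
tool_rot: [180.0, 0.2, 0.2]
force: [1.1, 0.1, -1.6]
grip_width: 0.0447
grasp_force: 19.5
```

```bash
python3 - <<'E'
from h import *
o=telemetry.get_obs();im=cams.read_camera("wrist");cv2.imwrite("pics/w3.png",im);np.save("w3.npy",o,allow_pickle=True)
r=lambda v:np.round(v,4).tolist()
C=cam("wrist",o);print(r(o["tool_pos"]),r(o["tool_rot"]))
for y in(-.162,.162):
  for x in(-.103,.103):print(r((x,y)),np.round(proj(C,(.538+x-.015*-y,.213+y-.015*x,.01))))
h=cv2.cvtColor(im,cv2.COLOR_BGR2HSV);m=((h[...,1]>150)&(h[...,2]>120)&((h[...,0]<10)|(h[...,0]>172))).astype(np.uint8);m[250:]=0
c=max(cv2.findContours(m,0,1)[0],key=cv2.contourArea);print(cv2.boundingRect(c))
E
```

```text
[0.4964, 0.2124, 0.3363] [179.9912, 0.1513, 0.1669]
[-0.103, -0.162] [400. 217.]
[0.103, -0.162] [416.  64.]
[-0.103, 0.162] [176. 213.]
[0.103, 0.162] [165.  59.]
(348, 78, 59, 61)
```

View pics/w3.png

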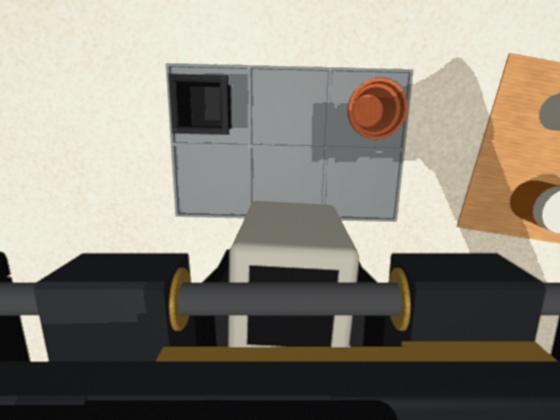

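The tray fills the upper middle of the wrist view, with corners at about (168,64), (411,70), (397,220) and (177,216). The round pot rim is centred near (377,108) and the square pot near (202,105). The logger is held in the fingers. I'll fit the tray frame from these points.

```bash
python3 - <<'E'
from h import *
im=cv2.imread("pics/w3.png");o=np.load("w3.npy",allow_pickle=True).item();C=cam("wrist",o)
g=cv2.cvtColor(im,6);corn=np.float32([[168,64],[411,70],[397,220],[177,216]])
m=(g<165).astype(np.uint8)
# edge fit: search dark-to-bright crossing along normals of each side
P=[]
ctr=corn.mean(0)
L=[]
for i in range(4):
    a,b=corn[i],corn[(i+1)%4];d=(b-a)/np.linalg.norm(b-a);n=np.array([d[1],-d[0]])
    if n@(a-ctr)<0:n=-n
    pts=[]
    for t in np.linspace(.06,.94,60):
        p=a+t*(b-a);s=np.arange(-6,7,.25);q=np.float32(p+s[:,None]*n)
        v=cv2.remap(g,q[:,:1],q[:,1:],1)[:,0].astype(float)
        k=np.argmax(np.convolve(v,np.r_[np.ones(4),-np.ones(4)],'same')[4:-4])+4
        if v[min(k+6,51)]-v[max(k-6,0)]>50: pts.append(q[k])
    W=np.float32([cast(C,p,.01)[:2] for p in pts]);vx,vy,x,y=cv2.fitLine(W,cv2.DIST_HUBER,0,.001,.001)[:,0];L.append((vx,vy,x,y));print(i,len(pts),np.round([x,y],4),"ang",np.round(np.degrees(np.arctan2(vy,vx)),2))
X=[]
for i in range(4):
    a,b=L[i],L[(i+1)%4];A=np.array([[a[0],-b[0]],[a[1],-b[1]]]);t=np.linalg.solve(A,[b[2]-a[2],b[3]-a[3]]);X.append([a[2]+t[0]*a[0],a[3]+t[0]*a[1]])
X=np.array(X);print(np.round(X,4),"centre",np.round(X.mean(0),4),"sides",np.round([np.linalg.norm(X[i]-X[i-1]) for i in range(4)],4))
print("round",cast(C,(377,108.5),.069))
E
```

```text
0 60 [0.6359 0.2252] ang 88.78
1 60 [0.5411 0.0548] ang -1.3
2 30 [0.4309 0.2603] ang 88.82
3 60 [0.5345 0.3757] ang -1.49
[[0.6323 0.0528]
 [0.4267 0.0574]
 [0.4333 0.3784]
 [0.6391 0.373 ]] centre [0.5328 0.2154] sides [0.3203 0.2056 0.321  0.2058]
round [0.58101494 0.11043325 0.069     ]
```

The fitted tray sides come out at 320.6 × 205.7 mm against 321 × 206 given. The centre is (0.533,0.215) with yaw -1.3°, and the round pot lies where this predicts. Next I'll place the logger, which sits about +9 mm in x in the hand.

Emit:
{"name": "arm_command", "arguments": {
  "series": "20 -1 0 0 255;30 -1 0 0 255;27 -1 0 0 255;0 0 15 0 255;0 0 30 0 255;0 0 30 0 255;0 0 30 0 255;0 0 30 0 255;0 0 30 0 255;0 0 30 0 255;0 0 30 0 255;0 0 30 0 255;0 0 30 0 255;0 0 15 0 255;0 0 10 0 255;0 0 5 0 255;0 0 2 0 255;0 0 0 0 255;0 0 0 0 255;0 0 0 0 255"
}}

```text
time_s: 8.63
tool_pos: [0.5758, 0.2141, 0.022]
tool_rot: [-180.0, -0.1, -0.1]
force: [0.1, -0.6, -0.8]
grip_width: 0.0447
grasp_force: 19.5
```

Emit:
{"name": "arm_command", "arguments": {
  "series": "0 0 0 0 64;0 0 0 0 64;0 0 0 0 64;0 0 0 0 64;0 0 0 0 64;0 0 -5 0 64;0 0 -15 0 64;0 0 -30 0 64;0 0 -30 0 64;0 0 -30 0 64;0 0 -20 0 64;0 0 -10 0 64;0 0 0 0 64"
}}

```text
time_s: 9.72
tool_pos: [0.5763, 0.2146, 0.1643]
tool_rot: [-179.9, -0.3, -0.1]
force: [-0.5, 0.7, 0.1]
grip_width: 0.0654
grasp_force: 0.0
```

```bash
python3 - <<'E'
from h import *
a=cams.read_camera("scene")[110:220,220:390];b=cams.read_camera("side")[235:395,220:370]
a=cv2.resize(a,None,fx=2.4,fy=2.4,interpolation=2);b=cv2.resize(b,(int(150*264/160),264),interpolation=2)
cv2.imwrite("pics/p1.png",np.hstack([a,b]))
E
```

```text
(no output)
```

View pics/p1.png

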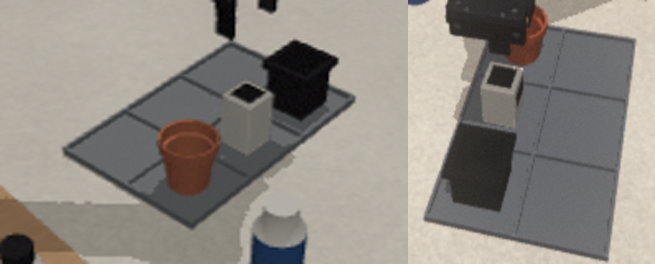

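The logger stands upright between the two pots; in the picture it is at (247,115) on the left and (502,95) on the right. Next is the bottle.

Emit:
{"name": "arm_command", "arguments": {
  "series": "2 15 0 0 0;2 30 0 0 0;2 30 0 0 0;0 30 0 0 0;0 30 0 0 0;0 30 0 0 0;0 30 0 0 0;0 30 0 0 0;0 30 0 0 0;0 30 0 0 0;0 30 0 0 0;0 30 0 0 0;0 16 0 0 0;0 0 15 0 0;0 0 30 0 0;0 0 30 0 0;0 0 30 0 0;0 0 15 0 0;0 0 8 0 0;0 0 5 0 0"
}}

```text
time_s: 11.48
tool_pos: [0.5783, -0.1468, 0.0247]
tool_rot: [-179.9, 0.3, -0.1]
force: [0.0, -0.1, 0.9]
grip_width: 0.0875
grasp_force: 0.0
```

Emit:
{"name": "arm_command", "arguments": {
  "series": "0 0 0 0 0;0 0 0 0 255;0 0 0 0 255;0 0 0 0 255;0 0 0 0 255;0 0 0 0 255;0 0 0 0 255;0 0 0 0 255;0 0 0 0 255;0 0 0 0 255;0 0 -3 0 255;0 0 -10 0 255;0 0 -20 0 255;0 0 -25 0 255;0 0 -25 0 255;0 0 -25 0 255;0 0 -20 0 255;0 0 -12 0 255;0 0 0 0 255",
  "squeeze": 20
}}

```text
time_s: 13.07
tool_pos: [0.5821, -0.1476, 0.171]
tool_rot: [179.9, -0.3, -0.1]
force: [1.4, -0.4, -1.8]
grip_width: 0.0476
grasp_force: 20.0
```

Emit:
{"name": "arm_command", "arguments": {
  "series": "-3 -15 0 0 255;-6 -28 0 0 255;-6 -28 0 0 255;-6 -28 0 0 255;-6 -28 0 0 255;-6 -28 0 0 255;-6 -28 0 0 255;-6 -28 0 0 255;-6 -28 0 0 255;-6 -28 0 0 255;-6 -28 0 0 255;-6 -28 0 0 255;-6 -28 0 0 255;-6 -28 0 0 255;-6 -28 0 0 255;-6 -28 0 0 255;-1.5 -25 0 0 255;0 -8 0 0 255;0 0 0 0 255;0 0 0 0 255"
}}

```text
time_s: 14.73
tool_pos: [0.4851, 0.3202, 0.166]
tool_rot: [179.9, 0.1, 0.0]
force: [0.0, -0.6, -2.2]
grip_width: 0.0474
grasp_force: 20.0
```

Emit:
{"name": "arm_command", "arguments": {
  "series": "0 0 10 0 255;0 0 25 0 255;0 0 30 0 255;0 0 30 0 255;0 0 20 0 255;0 0 12 0 255;0 0 8 0 255;0 0 3 0 255;0 0 1 0 255;0 0 0 0 255;0 0 0 0 255"
}}

```text
time_s: 15.65
tool_pos: [0.4872, 0.3213, 0.0298]
tool_rot: [-179.9, -0.1, -0.1]
force: [0.8, 0.2, -1.6]
grip_width: 0.0475
grasp_force: 20.0
```

Emit:
{"name": "arm_command", "arguments": {
  "series": "0 0 0 0 64;0 0 0 0 64;0 0 0 0 64;0 0 0 0 64;0 0 0 0 64;0 0 -5 0 64;0 0 -15 0 64;0 0 -30 0 64;0 0 -30 0 64;0 0 -30 0 64;0 0 -20 0 64;0 0 -10 0 64;0 15 0 0 0;0 30 0 0 0;0 33 0 0 0;0 33 0 0 0;0 33 0 0 0;0 33 0 0 0;0 33 0 0 0"
}}

```text
time_s: 17.23
tool_pos: [0.4853, 0.109, 0.168]
tool_rot: [180.0, 0.0, -0.1]
force: [0.8, -0.9, -0.5]
grip_width: 0.0868
grasp_force: 0.0
```

Emit:
{"name": "arm_command", "arguments": {
  "series": "-3 33 0 0 0;-5 33 0 0 0;-5 33 0 0 0;-5 33 0 0 0;-5 33 0 0 0;-3 33 0 0 0;0 30 0 0 0;0 15 0 0 0;0 0 0 0 0;0 0 15 0 0;0 0 30 0 0;0 0 30 0 0;0 0 30 0 0;0 0 20 0 0;0 0 13 0 0;0 0 8 0 0;0 0 3 0 0;0 0 0 0 0"
}}

```text
time_s: 18.73
tool_pos: [0.4596, -0.1315, 0.0192]
tool_rot: [-180.0, 0.1, -0.0]
force: [0.6, -0.2, 0.0]
grip_width: 0.0868
grasp_force: 0.0
```

Emit:
{"name": "arm_command", "arguments": {
  "series": "0 0 0 0 255;0 0 0 0 255;0 0 0 0 255;0 0 0 0 255;0 0 0 0 255;0 0 0 0 255;0 0 0 0 255;0 0 -3 0 255;0 0 -10 0 255;0 0 -20 0 255;0 0 -25 0 255;0 0 -25 0 255;0 0 -25 0 255;0 0 -20 0 255;0 0 -12 0 255;0 0 0 0 255",
  "squeeze": 25
}}

```text
time_s: 20.07
tool_pos: [0.4616, -0.1326, 0.1626]
tool_rot: [179.9, -0.3, -0.1]
force: [0.4, -0.5, -1.3]
grip_width: 0.0573
grasp_force: 25.0
```

Emit:
{"name": "arm_command", "arguments": {
  "series": "0 -12 0 0 255;3 -26 0 0 255;3 -26 0 0 255;3 -26 0 0 255;3 -26 0 0 255;3 -26 0 0 255;3 -26 0 0 255;3 -26 0 0 255;0 -26 0 0 255;0 -16 0 0 255;0 -7.5 0 0 255;0 0 0 0 255;0 0 10 0 255;0 0 25 0 255;0 0 30 0 255;0 0 30 0 255;0 0 20 0 255;0 0 12 0 255;0 0 8 0 255;0 0 3 0 255"
}}

```text
time_s: 21.73
tool_pos: [0.4804, 0.1102, 0.0202]
tool_rot: [180.0, 0.1, -0.1]
force: [-0.6, -0.2, -2.0]
grip_width: 0.0574
grasp_force: 25.0
```

Emit:
{"name": "arm_command", "arguments": {
  "series": "0 0 1 0 255;0 0 0 0 255;0 0 0 0 255;0 0 0 0 255"
}}

```text
time_s: 22.07
tool_pos: [0.482, 0.1113, 0.0215]
tool_rot: [180.0, -0.1, -0.1]
force: [0.1, -0.0, -1.6]
grip_width: 0.0575
grasp_force: 25.0
```

Emit:
{"name": "arm_command", "arguments": {
  "series": "0 0 0 0 35;0 0 0 0 35;0 0 0 0 35;0 0 0 0 35;0 0 -5 0 35;0 0 -15 0 35;0 0 -30 0 35;0 0 -30 0 35;0 0 -30 0 35;0 -10 -30 0 35;-10 -20 -30 0 35;-10 -25 -30 0 35;-10 -25 -30 0 35;-10 -10 -30 0 35;0 0 -30 0 35;0 0 -10 0 35;0 0 0 0 35;0 0 0 0 35;0 0 0 0 35"
}}

```text
time_s: 23.65
tool_pos: [0.4406, 0.2005, 0.3189]
tool_rot: [180.0, 0.1, -0.1]
force: [-0.2, 0.5, 0.5]
grip_width: 0.0752
grasp_force: 0.0
```

```bash
python3 - <<'E'
from h import *
o=telemetry.get_obs();im=cams.read_camera("wrist");cv2.imwrite("pics/w4.png",im);np.save("w4.npy",o,allow_pickle=True)
C=cam("wrist",o);print(np.round(o["tool_pos"],4),np.round(o["tool_rot"],2))
for k,p in dict(jar=(.4805,.1115,.074),bottle=(.4855,.3215,.09),logger=(.583,.214,.074)).items(): print(k,np.round(proj(C,p)))
E
```

```text
[0.4406 0.2005 0.3189] [ 1.7996e+02  1.5000e-01 -1.1000e-01]
jar [368. 148.]
bottle [179. 145.]
logger [277.  51.]
```

View pics/w4.png

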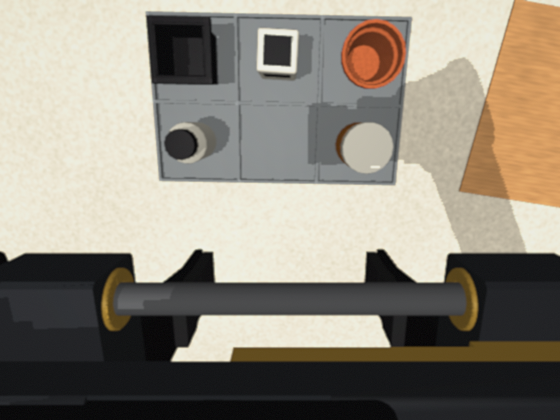

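All three stand upright in their bays. Their tops are at jar (368,147), bottle (181,145) and logger (278,51), within about 2 px of where they should appear. I'll measure the jar lid for the tin target.

```bash
python3 - <<'E'
from h import *
im=cv2.imread("pics/w4.png");o=np.load("w4.npy",allow_pickle=True).item();C=cam("wrist",o)
h=cv2.cvtColor(im,40)
for nm,(u,v),z,f in(("jar",(368,148),.074,lambda h:(h[...,2]>140)),("bottlecap",(181,145),.09,lambda h:h[...,2]<70),("logger",(278,51),.074,lambda h:h[...,2]<70)):
    a=28;s=h[v-a:v+a,u-a:u+a];m=cv2.morphologyEx(f(s).astype(np.uint8),2,np.ones((3,3)))
    c=max(cv2.findContours(m,0,1)[0],key=cv2.contourArea)+[u-a,v-a]
    q=cv2.minAreaRect(c);(x,y),rd=cv2.minEnclosingCircle(c);p=cast(C,(x,y),z)[:2]
    t=np.array([[np.cos(.0235),-np.sin(.0235)],[np.sin(.0235),np.cos(.0235)]])@(p-[.533,.215])
    print(nm,(round(x),round(y)),round(rd,1),np.round(q[1]),"world",np.round(p,4),"tray mm",np.round(t*1000,1))
E
```

```text
jar (368, 148) 26.7 [51. 49.] world [0.4808 0.1114] tray mm [ -49.8 -104.8]
bottlecap (181, 143) 16.4 [28. 32.] world [0.4874 0.3197] tray mm [-48.  103.6]
logger (276, 50) 18.1 [28. 25.] world [0.584  0.2145] tray mm [51.   0.7]
```

Emit:
{"name": "arm_command", "arguments": {
  "series": "0 15 0 0 0;0 30 0 0 0;0 35 0 0 0;0 35 -5 0 0;0 35 5 0 0;0 35 0 0 0;0 35 0 0 0;0 35 0 0 0;0 35 0 0 0;0 35 0 0 0;0 35 0 0 0;0 35 0 0 0;0 35 0 0 0;0 30 0 0 0;0 22 0 0 0;-1 10 0 0 0;0 0 15 0 0;0 0 30 0 0;0 0 35 0 0;0 0 35 0 0"
}}

```text
time_s: 25.37
tool_pos: [0.4395, -0.2896, 0.2037]
tool_rot: [-180.0, -0.0, -0.0]
force: [0.3, -0.3, -0.4]
grip_width: 0.0872
grasp_force: 0.0
```

Jar, bottle and logger are all within 2 mm of their bay centres. Now the tin, with the TCP at 0.011.

Emit:
{"name": "arm_command", "arguments": {
  "series": "0 0 35 0 0;0 0 35 0 0;0 0 35 0 0;0 0 35 0 0;0 0 25 0 0;0 0 15 0 0;0 0 10 0 0;0 0 5 0 0;0 0 0 0 0;0 0 0 0 255;0 0 0 0 255;0 0 0 0 255;0 0 0 0 255;0 0 0 0 255;0 0 0 0 255;0 0 0 0 255;0 0 0 0 255;0 0 0 0 255;0 0 0 0 255;0 0 0 0 255",
  "squeeze": 12
}}

```text
time_s: 27.03
tool_pos: [0.4396, -0.2908, 0.0107]
tool_rot: [180.0, -0.0, -0.1]
force: [-0.1, 0.3, 1.0]
grip_width: 0.0437
grasp_force: 11.9
```

Emit:
{"name": "arm_command", "arguments": {
  "series": "0 0 -3 0 255;0 0 -10 0 255;0 0 -20 0 255;0 0 -30 0 255;0 0 -30 0 255;0 0 -30 0 255;0 0 -30 0 255;0 0 -20 0 255;0 0 -7 0 255;0 0 0 0 255;0 0 0 0 255"
}}

```text
time_s: 27.95
tool_pos: [0.4391, -0.2904, 0.1899]
tool_rot: [-180.0, 0.0, -0.1]
force: [-0.1, 0.2, -1.1]
grip_width: 0.0438
grasp_force: 11.9
```

Emit:
{"name": "arm_command", "arguments": {
  "series": "0 -12 0 0 255;3 -28 0 0 255;3 -28 0 0 255;3 -28 0 0 255;3 -28 0 0 255;3 -28 0 0 255;3 -28 0 0 255;3 -28 0 0 255;3 -28 0 0 255;3 -28 0 0 255;3 -28 0 0 255;3 -28 0 0 255;3 -28 0 0 255;3 -28 0 0 255;2 -18 0 0 255;0 -8 0 0 255;0 0 0 0 255;0 0 10 0 255;0 0 20 0 255;0 0 25 0 255"
}}

```text
time_s: 29.62
tool_pos: [0.4819, 0.1092, 0.1351]
tool_rot: [179.9, -0.1, -0.2]
force: [0.2, 0.2, -1.6]
grip_width: 0.0435
grasp_force: 11.9
```

Emit:
{"name": "arm_command", "arguments": {
  "series": "0 0 20 0 255;0 0 15 0 255;0 0 10 0 255;0 0 5 0 255;0 0 3 0 255;0 0 1 0 255;0 0 0 0 255;0 0 0 0 255;0 0 0 0 255"
}}

```text
time_s: 30.37
tool_pos: [0.4817, 0.1114, 0.0823]
tool_rot: [180.0, -0.1, -0.1]
force: [0.1, 0.2, -1.2]
grip_width: 0.0438
grasp_force: 11.9
```

Emit:
{"name": "arm_command", "arguments": {
  "series": "0 0 1 0 255;0 0 0 0 255;0 0 0 0 255;0 0 0 0 50;0 0 0 0 50;0 0 0 0 50;0 0 0 0 50;0 0 0 0 50;0 0 0 0 50;0 0 -5 0 50;0 0 -15 0 50;0 0 -30 0 50;0 0 -30 0 50;-10 0 -30 0 50;-20 -20 -30 0 50;-10 -30 -30 0 50;0 -30 -30 0 50;0 -10 -10 0 50;0 0 0 0 50;0 0 0 0 50"
}}

```text
time_s: 32.03
tool_pos: [0.4416, 0.1994, 0.2888]
tool_rot: [180.0, -0.0, -0.0]
force: [0.2, -0.8, -0.7]
grip_width: 0.07
grasp_force: 0.0
```

```bash
python3 - <<'E'
from h import *
o=telemetry.get_obs();im=cams.read_camera("wrist");C=cam("wrist",o);print(np.round(o["tool_pos"],4))
for p in((.4807,.1115,.114),(.4807,.1115,.074)):print(np.round(proj(C,p)))
s=cams.read_camera("scene")[110:220,220:390];d=cams.read_camera("side")[235:395,220:370]
s=cv2.resize(s,(408,264),interpolation=2);d=cv2.resize(d,(247,264),interpolation=2)
w=im[0:240,110:440];w=cv2.resize(w,(363,264));cv2.imwrite("pics/p2.png",np.vstack([np.hstack([s,d]),np.hstack([w,np.zeros((264,292,3),np.uint8)])]));cv2.imwrite("pics/w5.png",im)
E
```

```text
[0.4416 0.1994 0.2888]
[382. 156.]
[373. 152.]
```

View pics/p2.png

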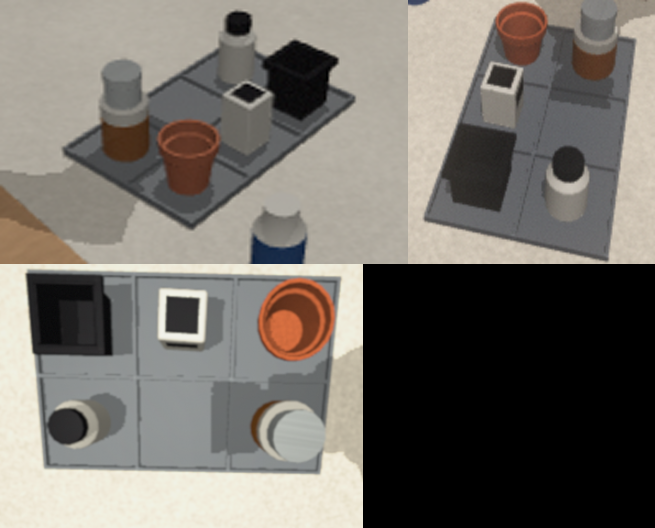

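The tin sits centred on the jar: its top is at (299,435) in the wrist panel, against a predicted (299,436). Everything is upright and the gripper is clear, so I'm handing in.

```bash
python3 -c "
from cell import env
print(env.sign_off())"
```

```text
the job is handed in; nothing more can be done
None
```

I handed the job in after about 32 s of the 128 s allowed: logger, jar and bottle measured within about 2 mm of their bay centres, the tin is centred on the jar lid, and the can and beaker were not touched (the hand-in returned no verdict).

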